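# Shift the leaf cutter to its longest cut and inch the gears in

### The arm

A 6-joint arm with a two-finger parallel gripper is mounted at the origin on a cart in front of the work surface, level with it; the furniture and walls round the work are solid. World frame = base frame: x ahead of the robot, y to its left, z up, the work surface at z = 0. Lengths are in mm, angles in rad, forces in N, time in s.
With the tool pointing down it reaches from about 350 to 775 mm from the base axis. Payload 7.3 kg.
Tool frame: the origin (TCP) lies at the centre of the arm's flange, where the gripper is bolted on; the fingertips stand 178 mm ahead of it and the grasp point (between the pads) lies 159 mm ahead of it; z points along the fingers, y is the direction in which the jaws open and shut (so a half turn about z gives the same grasp; the last joint's range is limited). The gripper opens to 92 mm and grips with 3 to 60 N. Pads are 19 mm wide; open, the fingers measure 130 mm over their backs; the gripper's body (75 mm by 190 mm) begins 47 mm behind the grasp point.
Start: joints at [-1.258, 0.342, 1.524, -0, 1.275, -0.146], TCP at [232.527, -470.7, 404.741] pointing down, gripper open.
Joint ranges: [-2.53, 2.53], [-0.77, 2.02], [0.04, 2.7], [-1, 4.14], [0.28, 2.66], [-3.11, 3.11]. Speed limits (rad/s): [2.57, 2.57, 3.14, 3.14, 3.14, 3.14].

### API

Orientations are given as [roll, pitch, yaw] about the fixed x, y, z axes, in that order (R = Rz(yaw) Ry(pitch) Rx(roll)).
In Python, from plant import get_obs, capture, close_job gives the robot as it stands. The module is installed in compiled form; this text tells all that it offers.
- The arm moves only by the shell command python3 -m pendant 'ROWS'. ROWS is JSON, a list of rows, each a list of 3 entries, a list of its own where there are three numbers: the shift along the tool's x, y, z in m, then the turn, a rotation vector about the tool's x, y, z in rad, then the finger opening in m, from 0 to 0.0918. In form: [[[tx, ty, tz], [wx, wy, wz], fingers], ...]. A call has 1 to 10 rows; each row is the pose to reach, as a shift and turn from the pose commanded when the call began, along the tool's axes at that moment; what a row does not reach only later rows make up. A row lasts 1/12 s, in which the tool goes at most 41.7 mm and 7.16 degrees, less where a joint would pass 70% of its speed; a pose out of reach is approached as far as the arm can. A call with a gripper value outside its range is refused whole. The fingers move at their own pace and stop on an object; the grip force is fixed at half the most. Time passes only in rows, so rows that repeat a pose let the fingers close. It gives the time, the measured TCP pose, the force and the opening at its end, in the units of the state.
- get_obs(): the state, without advancing time (a new reading comes with each control period).
- capture(name): name is "scene" or "top" or "wrist"; returns a dict with "color" (480x640x3 uint8, red, green, blue), "mtx" (3x3 intrinsics, pixels), "rvec" (rotation vector, rad) and "tvec" (3), from world to camera coordinates, as OpenCV has them. Camera axes: x right, y down, z forward; pixel columns grow to the right and rows downward; lengths in mm; the calibration is good to about 2 mm. A picture is of the moment at which its call begins. There is no depth.
- close_job(): hands the job in, once; it reports no verdict.
The state is a dict: "time": time; "joint_positions": joint angles; "dq": joint speeds; "tau": joint torques, N m; "tool_pos": TCP position; "tcp_rot": TCP orientation; "contact_force": force on the tool from outside, world axes, zero at the start; "moment": the same for the moment, N m; "grip_width": finger opening in mm.
Only numpy, scipy, OpenCV 4.12 (cv2) and the standard library are available. Lean on these libraries where they do the work, as an engineer would, in place of code of your own. Each camera call takes 0.05 s, during which the arm holds its last target. There are 200 camera calls.

### The job

Set the bench leaf cutter to its longest cut: with the fingertips push its gear lever through the H-shaped gate into the far right slot, the one beside the longest raised bar, until it is fully home. Then press the round inching button on the left of the machine's top fully down and let it come up again so that the gears mesh; never press it before the lever is home. Only push and press, gently: do not grip the lever, do not lift anything, and leave the things lying about where they are.

Things in the scene. Friction and masses are not known exactly. Their poses are not given: they have to be found in the camera images.
- leaf_cutter: the machine: a white and steel bench cutter, fixed; gear case 156 x 236 mm, cover top 122 mm above the table, short infeed belt to its left, chute to its right. Origin on the table under the middle of the gear case; x points away from the robot (far), y to the left, z up; yaw varies.
- gate_centre (a point): centre of the H-shaped gate in the top face of the aluminium gate plate (104 mm in x, 96 mm in y), 136 mm above the table, at x 0, y -55 mm in the machine's frame. Two lanes along the machine's x, 13 mm left and right of centre, each with a far and a near slot, joined by a cross channel at x = 0 (neutral). Raised bars beside the slots: near left 5, far left 10, near right 16, far right 23 mm.
- lever_knob: gear lever: black knob, 35 mm diameter, 45 mm high, on a 10 mm steel stem. Origin in the knob's middle, z along the stem. It turns about a point 83 mm below gate_centre, 180 mm from the origin (upright: 233 mm above the table). Takes 4 N at the knob far/near, 3 N sideways; no spring, stays where left. Finger force over 35 N on it (both fingers' squeeze added) is rough handling.
- gear_shift (a joint): lever angle along the machine's x, rad: 0 neutral, + leaning far, - leaning near; fully home in a slot at +0.247 or -0.247 (knob 44 mm from neutral). The ends of travel, sideways too, are buffered: each 10 N moves the knob about 2 mm past the end, and it springs back to the end value.
- gear_select (a joint): lever angle sideways, rad: +0.167 right lane, -0.167 left lane (knob 30 mm to the side), 0 between. The lever starts in the left lane, anywhere from the far to the near slot. It crosses freely only within 0.03 rad of neutral in gear_shift; else the plate blocks it.
- inch_button_top (a point): middle of the top face of the inching button, a grey round push button of 26 mm diameter on a white pod at the left of the machine's top (x 0, y +83 mm in the machine's frame).
- inch_button (a joint): travel of the inching button, m: 0 up, 0.006 fully down; a spring brings it up; fully down takes about 5 N.
- discharge_tray: bystander: food tray with greens, 205 x 255 x 67 mm, under the chute; origin under its middle.
- marker: bystander: marker pen, 140 mm, lying on the machine's cover in front of the gate; origin under its middle.
- counter: bystander: tally counter, 68 x 55 x 24 mm, lying on the machine's cover between gate and button.
- thermometer: bystander: probe thermometer, 232 mm, on the table in front of the machine.
- scoop: bystander: steel scoop, 206 mm, on the table at the left.
- tub: bystander: small round tub, 70 mm wide, 45 mm high, behind the infeed belt.

How it is judged (in metres and radians):
On the way, in this order (a step that is already met when the one before it is completed fails the run):
1. the lever is fully home in the far right slot (value of joint gear_shift above 0.225 rad and value of joint gear_select above 0.13 rad), for 0.2 s.
2. the inching button is pressed fully down (value of joint inch_button above 0.005 m), for 0.05 s.
At the end, for the whole second after the job is handed in: the lever stands in the far right slot, fully home (shift above 0.225 rad, select above 0.13 rad), the inching button has been pressed to at least 5 of its 6 mm and is up again (under 1 mm) (all of step 1 and value of joint inch_button below 0.001 m); the robot touches nothing.
It fails at once if the inching button is pressed (over 2 mm) while the lever is not home in the far right slot (value of joint inch_button above 0.002 m and not (value of joint gear_shift above 0.225 rad and value of joint gear_select above 0.13 rad)).
It fails at once if the lever is gripped or forced: over 35 N of finger or arm force on it (contact force between any of the fingers, the arm and lever_knob above 35 N).
It fails at once if a thing lying about is moved by more than 25 mm (distance of any of discharge_tray, marker, counter, thermometer, scoop, tub from where it was at the start of the episode above 0.025 m).
It also fails if it takes over 61 s, if anything falls off the work surface, if the arm or the gripper's body presses on something with over 40 N, if the wrist force passes 120 N, or if a joint passes its speed limit or range.

## Working session

There is one attempt and no reset: what is moved stays moved. The work goes in short steps, Python scripts to look and compute and a shell command to move; the robot and the scene stay as the last step left them, time stands still between calls to the robot, and variables do not carry over. Pictures are saved under pics/ and viewed, about 8 in all and at most 12, crops included, and the job is handed in when it is done.

```bash
mkdir -p pics
python3 - <<'E'
from plant import get_obs, capture
import cv2
o=get_obs(); print(o)
for n in ("scene","top"):
    c=capture(n); cv2.imwrite(f"pics/{n}0.png",c["color"][:,:,::-1]); print(n,c["mtx"].tolist(),c["rvec"],c["tvec"])
E
```

```text
{'time': 0.0, 'joint_positions': array([-1.25799813e+00,  3.42724452e-01,  1.52502866e+00, -3.47637445e-05,
        1.27536847e+00, -1.46006393e-01]), 'dq': array([ 4.12364927e-05, -8.78283683e-04,  5.28680304e-04,  7.04720488e-04,
       -1.69962871e-04, -1.47947736e-03]), 'tau': array([ 4.26207798e-04, -4.31237698e+01, -2.44217741e+01,  7.15392851e-02,
        5.61062491e-02, -1.20130626e-04]), 'tool_pos': array([ 232.48098911, -470.56978051,  404.03978218]), 'tcp_rot': array([-3.14007516e+00, -1.89552426e-04,  4.58814592e-01]), 'contact_force': array([0.23431529, 0.17241154, 0.10124086]), 'moment': array([0.01117663, 0.00786593, 0.03721875]), 'grip_width': 91.75528374870781}
scene [[444.3630372178532, 0.0, 322.1793058651452], [0.0, 444.3630372178532, 237.0680276186846], [0.0, 0.0, 1.0]] [ 1.10600592 -2.10676608  1.21115441] [ 378.29519694  316.66685642 1045.08810502]
top [[495.52326895778083, 0.0, 319.6520859016346], [0.0, 495.52326895778083, 235.32602191545737], [0.0, 0.0, 1.0]] [ 2.08468564 -2.1011272   0.26552833] [ 106.75578495  552.96591727 1230.5967874 ]
```

View pics/scene0.png

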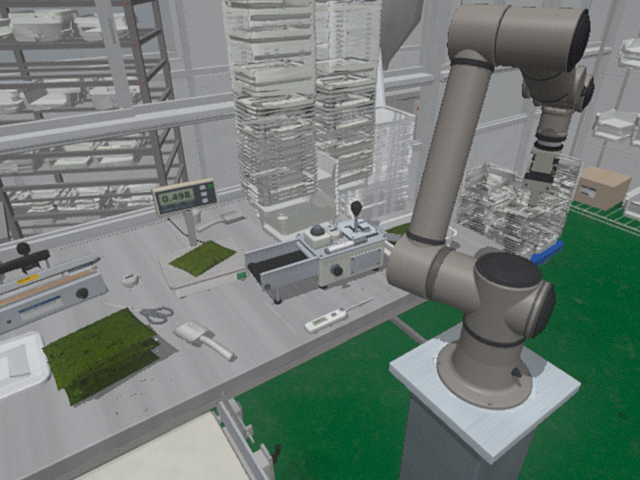

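View pics/top0.png

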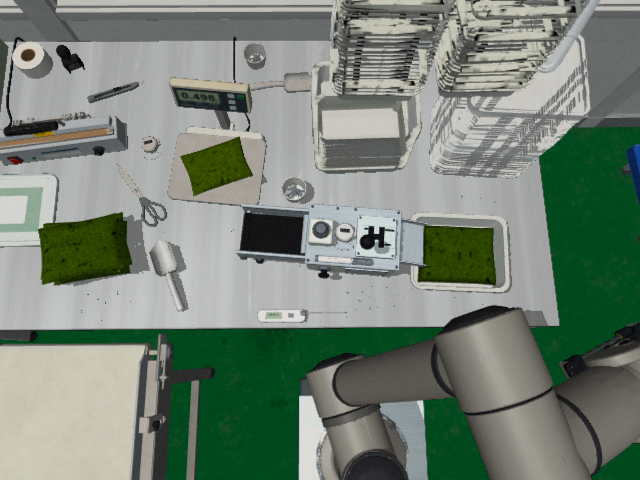

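The scene view shows the knob near (356,208) and the button near (318,231). In the top view the gate plate is about (357-398, 215-258), the button is near (320,229) and the knob near (367,241). Next I'll zoom in on both.

Run:
```python
import cv2, numpy as np
a=cv2.imread("pics/top0.png")[200:280,295:428]; b=cv2.imread("pics/scene0.png")[192:292,295:400]
a=cv2.resize(a,None,fx=4.5,fy=4.5,interpolation=cv2.INTER_CUBIC)   # 598x360
b=cv2.resize(b,None,fx=2.4*1.0,fy=2.4,interpolation=cv2.INTER_CUBIC)
W=np.zeros((600,600,3),np.uint8); W[:360,:a.shape[1]]=a; W[360:600,:b.shape[1]]=b
cv2.imwrite("pics/crop0.png",W)
```

```text
(no output)
```

View pics/crop0.png

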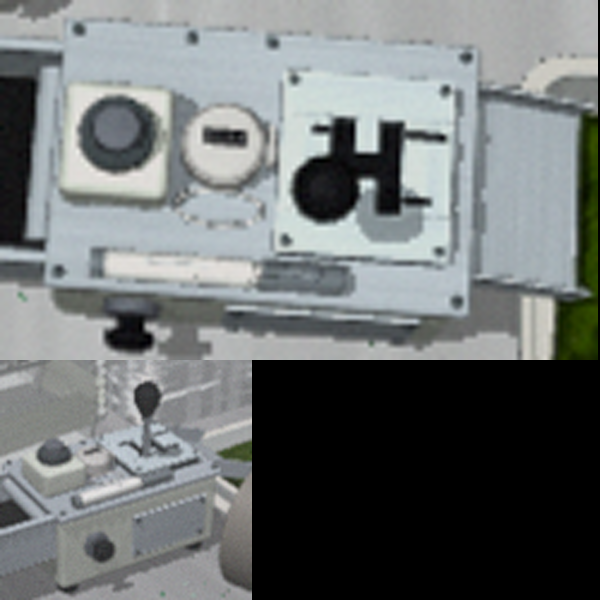

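```bash
cat > h.py <<'E'
import cv2, numpy as np
from plant import get_obs, capture
def ray(c,p):
    R=cv2.Rodrigues(np.array(c["rvec"]))[0]; u=cv2.undistortPoints(np.array([[p]],float),c["mtx"],None)[0,0]
    o=-R.T@np.array(c["tvec"]).ravel(); d=R.T@np.array([u[0],u[1],1]); return o,d/np.linalg.norm(d)
def plane(c,p,z):
    o,d=ray(c,p); return o+d*(z-o[2])/d[2]
def tri(c1,p1,c2,p2):
    (o1,d1),(o2,d2)=ray(c1,p1),ray(c2,p2)
    s,t=np.linalg.lstsq(np.c_[d1,-d2],o2-o1,rcond=None)[0]; a,b=o1+s*d1,o2+t*d2
    return (a+b)/2,np.linalg.norm(a-b)
def proj(c,P): return cv2.projectPoints(np.array([P],float),np.array(c["rvec"]),np.array(c["tvec"]),c["mtx"],None)[0].ravel()
E
python3 - <<'E'
from h import *
T=capture("top"); S=capture("scene"); np.set_printoptions(precision=1,suppress=True)
f=lambda x,y:(295+(x+.5)/4.5-.5,200+(y+.5)/4.5-.5)
C=[plane(T,f(*p),136) for p in [(284,71),(459,84),(447,266),(273,250)]]
print("cam",ray(T,(0,0))[0],ray(S,(0,0))[0]); print("plate",C,"sides",[np.linalg.norm(C[i]-C[(i+1)%4]) for i in range(4)])
g=np.mean(C,0); v=(C[0]+C[1]-C[2]-C[3]); v2=C[0]+C[3]-C[1]-C[2]
print("gate",g,"yaw",np.arctan2(v[1],v[0]),np.arctan2(-v2[0],v2[1]))
D=[plane(T,f(*p),122) for p in [(68,19),(480,45),(468,313)]]; w=D[0]-D[1]
print("cover",D,np.arctan2(-w[0],w[1]),[np.linalg.norm(D[i]-D[i+1]) for i in (0,1)],"centre",(D[0]+D[2])/2)
s=S["color"]; m=(s.max(2)<75).astype(np.uint8); m[:198]=0;m[225:]=0;m[:,:345]=0;m[:,368:]=0
ys,xs=np.nonzero(m); print("scene knob dark",xs.mean(),ys.mean(),xs.min(),xs.max(),ys.min(),ys.max())
print("knob",tri(T,f(326,189),S,(356.2,206.5)))
print("button",tri(T,f(118,119),S,(317.5,229.0)))
E
```

```text
cam [ 236.9  111.3 1327.8] [-401.3  731.7  799.5]
plate [array([587.6,   7. , 136. ]), array([579.4, -90.2, 136. ]), array([476.2, -78.8, 136. ]), array([485.9,  15.8, 136. ])] sides [np.float64(97.54829039204552), np.float64(103.73424817736893), np.float64(95.13144188184863), np.float64(102.10069864145063)]
gate [532.3 -36.5 136. ] yaw -0.09786827925297899 -0.0926415204266595
cover [array([623.2, 127.4, 122. ]), array([ 606.2, -105.5,  122. ]), array([452.7, -91.4, 122. ])] -0.07291385634798775 [np.float64(233.51340253633396), np.float64(154.17212360103161)] centre [538.  18. 122.]
scene knob dark 355.73873873873873 207.4954954954955 351 361 201 215
knob (array([497.8,  -4. , 230. ]), np.float64(0.7987803035717713))
button (array([551.6,  98.5, 163.9]), np.float64(4.073463706535201))
```

```bash
cat >> h.py <<'E'
from scipy.spatial.transform import Rotation as Ro
G=np.array([532.3,-36.5]); YAW=-0.09
def w(xm,ym): c,s=np.cos(YAW),np.sin(YAW); return G+np.array([c*xm-s*ym,s*xm+c*ym])
def m(P): c,s=np.cos(YAW),np.sin(YAW); d=np.array(P)[:2]-G; return np.array([c*d[0]+s*d[1],-s*d[0]+c*d[1]])
def go(xm,ym,tip,yaw=YAW):
    "shift/turn (m, rad) to bring closed fingertip to gate-frame xm,ym, tip height"
    o=get_obs(); R=Ro.from_euler("xyz",o["tcp_rot"]); Rt=Ro.from_euler("xyz",[np.pi,0,yaw])
    d=np.r_[w(xm,ym),tip+178]-o["tool_pos"]
    print("shift",np.round(R.inv().apply(d)/1000,4),"turn",np.round((R.inv()*Rt).as_rotvec(),4))
def st():
    o=get_obs(); print("t",round(o["time"],2),"tip gate-frame",m(o["tool_pos"]).round(1),"z",round(o["tool_pos"][2]-178,1),"F",np.round(o["contact_force"],1),"w",round(o["grip_width"],1))
E
python3 -c "
from h import *
st(); go(-105,30,300)"
```

```text
t 0.2 tip gate-frame [-259.6 -459.3] z 226.3 F [ 0.3  0.2 -0.3] w 91.8
shift [ 0.3871 -0.3369 -0.0733] turn [-9.000e-04  1.000e-04  5.487e-01]
```

```bash
python3 -m pendant '[[[0,0,-0.04],[0,0,0],0],[[0.03,-0.026,-0.073],[0,0,0.1],0],[[0.387,-0.337,-0.073],[0,0,0.549],0],[[0.387,-0.337,-0.073],[0,0,0.549],0],[[0.387,-0.337,-0.073],[0,0,0.549],0],[[0.387,-0.337,-0.073],[0,0,0.549],0],[[0.387,-0.337,-0.073],[0,0,0.549],0],[[0.387,-0.337,-0.073],[0,0,0.549],0],[[0.387,-0.337,-0.073],[0,0,0.549],0],[[0.387,-0.337,-0.073],[0,0,0.549],0]]'; python3 -c "
from h import *
st(); go(-105,30,300)"
```

```text
time: 1.03
tool_pos: [371.3, -136.9, 475.9]
tcp_rot: [3.141, -0.001, -0.091]
contact_force: [0.8, -0.5, -0.2]
grip_width: 30.0
t 1.03 tip gate-frame [-151.3 -114.5] z 297.9 F [ 0.8 -0.5 -0.2] w 30.0
shift [ 0.0462 -0.1445 -0.0021] turn [ 0.0003 -0.0005 -0.0008]
```

```bash
python3 -m pendant '[[[0.046,-0.14,0],[0,0,0],0],[[0.046,-0.14,0],[0,0,0],0],[[0.046,-0.14,0],[0,0,0],0],[[0.046,-0.14,0],[0,0,0],0],[[0.046,-0.14,0],[0,0,0],0],[[0.046,-0.14,0],[0,0,0],0]]'; python3 -c "
from h import *
st(); go(-105,30,300)
c=capture('wrist'); t=capture('top')
cv2.imwrite('pics/w1.png',cv2.cvtColor(c['color'],cv2.COLOR_RGB2BGR)); np.save('pics/w1.npy',c,allow_pickle=True)
for P in ([*w(0,0),136],[*w(-37,29.4),230],[*w(0,138),164]): print(proj(c,P),proj(t,P))
"
```

```text
time: 1.53
tool_pos: [429.8, -2.6, 475.4]
tcp_rot: [3.141, 0.001, -0.087]
contact_force: [-0.4, -0.4, 0.0]
grip_width: 0.7
t 1.53 tip gate-frame [-105.2   24.5] z 297.4 F [-0.4 -0.4  0. ] w 0.7
shift [ 0.0002 -0.0055 -0.0026] turn [0.0004 0.0007 0.003 ]
[353.76826332  98.41078793] [375.87200725 236.66811458]
[316.25742955 149.24249353] [366.8590663 241.3781688]
[173.52466845  94.24428067] [320.4821067  229.32854727]
```

View pics/w1.png

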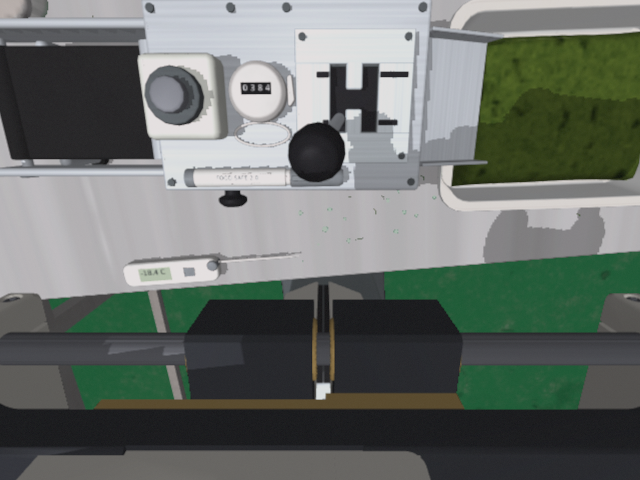

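The wrist view puts the knob at (317,152), against a predicted (316,149). The H centre is at (354,99), against (354,98), and the button face at (172,95), against (173.5,94), so the frame is confirmed. Next I'll check where the fingertips project, then plan the approach.

```bash
python3 -c "
from h import *
c=np.load('pics/w1.npy',allow_pickle=True).item(); o=get_obs(); R=Ro.from_euler('xyz',o['tcp_rot'])
print('cam',R.inv().apply(ray(c,(0,0))[0]-o['tool_pos']), c['mtx'][0,0])
for p in ((0,0,178),(9.5,19,178),(9.5,-19,178),(-9.5,19,178),(9.5,19,140),(9.5,19,112),(37,95,112)): print(p,proj(c,o['tool_pos']+R.apply(p)))
kn=plane(c,(317,152),231); print('knob',m(kn))
b=[m(plane(c,(172,95),z)) for z in (150,157,164)]; print('button',b)
t=capture('top'); f=lambda x,y:(295+(x+.5)/4.5-.5,200+(y+.5)/4.5-.5)
print('btn top',[m(plane(t,f(118,119),z)) for z in (150,157,164)], tri(c,(172,95),t,f(118,119)))
go(-90,29,218)"
```

```text
cam [77.70822927 -2.30018719 20.25012295] 359.5906832921373
(0, 0, 178) [327.31070739 301.69615294]
(9.5, 19, 178) [367.48078186 283.66950832]
(9.5, -19, 178) [287.44595178 283.33308522]
(-9.5, 19, 178) [365.93196819 319.48642448]
(9.5, 19, 140) [379.45631619 324.35264633]
(9.5, 19, 112) [393.46465422 371.94160005]
(37, 95, 112) [673.82654251 288.41668301]
knob [-38.57583909  28.93458785]
button [array([  0.77126158, 144.68568939]), array([1.18889860e-01, 1.41948063e+02]), array([ -0.53348186, 139.21043572])]
btn top [array([ 12.08005149, 138.02221514]), array([ 10.18069479, 137.91900823]), array([  8.28133809, 137.81580132])] (array([546.04266731,  98.94841018, 176.52632642]), np.float64(7.147967191085192))
shift [ 0.0154 -0.0064  0.0796] turn [ 0.0004  0.0002 -0.0014]
```

```bash
python3 -m pendant '[[[0.015,-0.002,0.04],[0,0,0],0],[[0.015,-0.004,0.079],[0,0,0],0],[[0.015,-0.004,0.079],[0,0,0],0],[[0.015,-0.004,0.079],[0,0,0],0]]'; python3 -c "
from h import *
st(); go(-62,29,218)"
```

```text
time: 2.02
tool_pos: [444.5, -1.9, 396.0]
tcp_rot: [-3.142, 0.004, -0.092]
contact_force: [1.1, 0.3, -0.5]
grip_width: 0.1
t 2.02 tip gate-frame [-90.6  26.5] z 218.0 F [ 1.1  0.3 -0.5] w 0.1
shift [ 0.0286 -0.0025 -0.0001] turn [-0.0001  0.0043 -0.002 ]
```

```bash
python3 -m pendant '[[[0.008,-0.002,0],[0,0,0],0],[[0.015,-0.003,0],[0,0,0],0],[[0.020,-0.003,0],[0,0,0],0],[[0.025,-0.003,0],[0,0,0],0],[[0.030,-0.003,0],[0,0,0],0],[[0.035,-0.003,0],[0,0,0],0],[[0.040,-0.003,0],[0,0,0],0],[[0.040,-0.003,0],[0,0,0],0]]'; python3 -c "
from h import *
st(); go(-29,29,218)
c=capture('wrist'); cv2.imwrite('pics/w2.png',cv2.cvtColor(c['color'],cv2.COLOR_RGB2BGR))
k=c['color'].copy(); kk=(k.max(2)<50).astype(np.uint8)*255; kk[270:]=0; kk[:130]=0
n,l,s,ce=cv2.connectedComponentsWithStats(kk); print([(s[i].tolist(),ce[i].round(1)) for i in range(1,n) if s[i,4]>300])
for X in (-30,-22,-15,-8,0): print(X,proj(c,[*w(X,30),233+22]).round(1))"
```

```text
time: 2.68
tool_pos: [485.4, -1.6, 397.1]
tcp_rot: [3.141, 0.001, -0.09]
contact_force: [-5.3, -0.6, 3.8]
grip_width: 0.4
t 2.68 tip gate-frame [-49.9  30.5] z 219.1 F [-5.3 -0.6  3.8] w 0.4
shift [0.0209 0.0015 0.001 ] turn [ 0.0003  0.001  -0.    ]
[([0, 130, 118, 102, 10493], array([ 51.1, 182. ])), ([340, 137, 59, 76, 2622], array([372. , 170.8])), ([139, 148, 41, 64, 354], array([169.3, 175.3])), ([287, 221, 79, 49, 3116], array([326.9, 248.8]))]
-30 [325.8 295.5]
-22 [325.8 275.4]
-15 [325.9 257.3]
-8 [326.  238.5]
0 [326.  216.4]
```

View pics/w2.png

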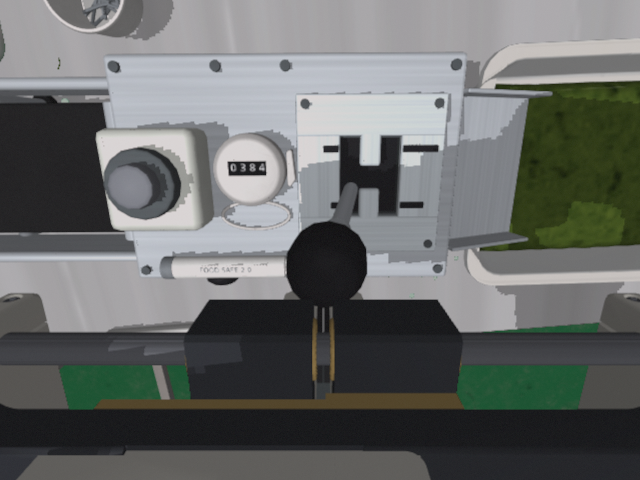

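The knob is in contact at 5 N and leans near-left, with its centre at about (327,262) or gate x ≈ -20. I'll keep pushing to neutral.

```bash
python3 -m pendant '[[[0.005,0,0],[0,0,0],0],[[0.010,0,0],[0,0,0],0],[[0.015,0,0],[0,0,0],0],[[0.020,0,0],[0,0,0],0],[[0.0225,0,0],[0,0,0],0],[[0.0225,0,0],[0,0,0],0],[[0.0225,0,0],[0,0,0],0]]'; python3 -c "
from h import *
st()
c=capture('wrist'); cv2.imwrite('pics/w3.png',cv2.cvtColor(c['color'],cv2.COLOR_RGB2BGR))
T=capture('top');S=capture('scene')
for X in (-8,-4,0,4,8): print(X,proj(c,[*w(X,30),228+22]).round(1),proj(T,[*w(X,30),228]).round(1),proj(S,[*w(X,30),228]).round(1))
s=S['color']; k=(s.max(2)<75).astype(np.uint8); k[:190]=0;k[230:]=0;k[:,:340]=0;k[:,380:]=0
ys,xs=np.nonzero(k); print('scene',xs.mean(),ys.mean(),len(xs),xs.min(),xs.max(),ys.min(),ys.max())
k=(c['color'].max(2)<50).astype(np.uint8); k[300:]=0; k[:150]=0; k[:,:270]=0;k[:,400:]=0
k=cv2.erode(k,np.ones((21,21))); ys,xs=np.nonzero(k); print('wrist knob',xs.mean(),ys.mean(),xs.min()-10,xs.max()+10,ys.min()-10,ys.max()+10)"
```

```text
time: 3.32
tool_pos: [507.3, -3.6, 396.8]
tcp_rot: [3.141, 0.0, -0.09]
contact_force: [-3.1, 0.3, 2.7]
grip_width: 0.4
t 3.32 tip gate-frame [-27.9  30.5] z 218.8 F [-3.1  0.3  2.7] w 0.4
-8 [325.8 290.5] [367.2 229.3] [350.7 203.4]
-4 [325.8 280.8] [367.3 227.6] [349.9 202.8]
0 [325.8 271. ] [367.5 226. ] [349.2 202.3]
4 [325.9 261. ] [367.6 224.3] [348.5 201.8]
8 [325.9 250.8] [367.7 222.6] [347.8 201.3]
scene 352.1506849315069 203.8904109589041 73 341 363 190 229
wrist knob 326.3777327935223 263.77854251012144 287 365 224 299
```

View pics/w3.png

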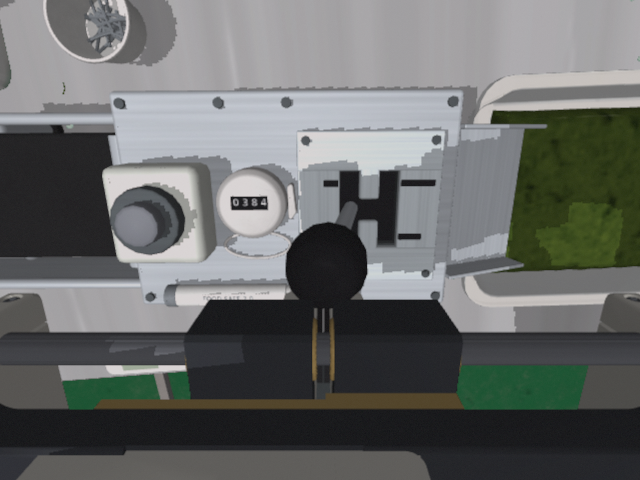

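The knob (centre (326,264)) is at neutral in the left lane, and the stem enters the plate level with the cross channel at row ~207. Next I'll back off, go round to its left and push it right.

```bash
python3 -m pendant '[[[-0.02,0,0],[0,0,0],0],[[-0.025,-0.03,0],[0,0,0],0],[[-0.025,-0.058,0],[0,0,0],0],[[0,-0.058,0],[0,0,0],0],[[0.028,-0.058,0],[0,0,0],0],[[0.028,-0.058,0],[0,0,0],0],[[0.028,-0.058,0],[0,0,0],0]]'; python3 -c "
from h import *
st(); go(0,68,218);go(0,6,218)"
```

```text
time: 4.05
tool_pos: [541.5, 51.7, 396.0]
tcp_rot: [-3.141, -0.0, -0.09]
contact_force: [-0.1, 0.7, -0.4]
grip_width: 0.6
t 4.05 tip gate-frame [ 1.2 88.6] z 218.0 F [-0.1  0.7 -0.4] w 0.6
shift [-0.0012  0.0206 -0.    ] turn [-0.0001 -0.0005 -0.0002]
shift [-0.0012  0.0826 -0.    ] turn [-0.0001 -0.0005 -0.0002]
```

```bash
python3 -m pendant '[[[-0.001,0.010,0],[0,0,0],0],[[-0.001,0.017,0],[0,0,0],0],[[-0.001,0.022,0],[0,0,0],0],[[-0.001,0.027,0],[0,0,0],0],[[-0.001,0.032,0],[0,0,0],0],[[-0.001,0.037,0],[0,0,0],0],[[-0.001,0.037,0],[0,0,0],0]]'; python3 -c "
from h import *
st(); go(0,6,218)"
```

```text
time: 4.63
tool_pos: [536.1, 14.2, 397.1]
tcp_rot: [-3.141, -0.001, -0.091]
contact_force: [-0.4, 2.2, 2.5]
grip_width: 0.3
t 4.63 tip gate-frame [-0.8 50.8] z 219.1 F [-0.4  2.2  2.5] w 0.3
shift [0.0008 0.0448 0.0011] turn [-0.0001 -0.0009 -0.001 ]
```

```bash
python3 -m pendant '[[[0,0.005,0],[0,0,0],0],[[0,0.010,0],[0,0,0],0],[[0,0.015,0],[0,0,0],0],[[0,0.020,0],[0,0,0],0],[[0,0.025,0],[0,0,0],0],[[0,0.030,0],[0,0,0],0],[[0,0.035,0],[0,0,0],0],[[0,0.040,0],[0,0,0],0],[[0,0.040,0],[0,0,0],0]]'; python3 -c "
from h import *
st(); go(0,6,218)"
```

```text
time: 5.38
tool_pos: [532.6, -26.0, 396.6]
tcp_rot: [3.141, 0.0, -0.091]
contact_force: [0.8, 1.7, 2.5]
grip_width: 0.3
t 5.38 tip gate-frame [-0.7 10.5] z 218.6 F [0.8 1.7 2.5] w 0.3
shift [0.0007 0.0045 0.0006] turn [ 0.0006  0.0002 -0.001 ]
```

```bash
python3 -m pendant '[[[0,0.003,0],[0,0,0],0],[[0,0.005,0],[0,0,0],0],[[0,0.006,0],[0,0,0],0],[[0,0.006,0],[0,0,0],0]]'; python3 -c "
from h import *
st()"; python3 -m pendant '[[[0,-0.015,0],[0,0,0],0],[[0,-0.025,0],[0,0,0],0],[[-0.03,-0.025,0],[0,0,0],0],[[-0.06,-0.025,0],[0,0,0],0],[[-0.06,0.01,0],[0,0,0],0],[[-0.06,0.035,0],[0,0,0],0],[[-0.06,0.035,0],[0,0,0],0],[[-0.06,0.035,0],[0,0,0],0]]'; python3 -c "
from h import *
st(); go(-28,-30,218)
c=capture('wrist'); cv2.imwrite('pics/w4.png',cv2.cvtColor(c['color'],cv2.COLOR_RGB2BGR))
for X,Y in ((0,-30),(0,-25),(5,-30),(-5,-30)): print(X,Y,proj(c,[*w(X,Y),228]).round(1))"
```

```text
time: 5.72
tool_pos: [532.1, -31.1, 396.5]
tcp_rot: [3.142, 0.0, -0.09]
contact_force: [0.3, 2.7, 0.0]
grip_width: 0.3
t 5.72 tip gate-frame [-0.7  5.4] z 218.5 F [0.3 2.7 0. ] w 0.3
time: 6.38
tool_pos: [469.1, -61.0, 396.7]
tcp_rot: [3.141, 0.0, -0.092]
contact_force: [-0.8, -0.4, -0.6]
grip_width: 0.5
t 6.38 tip gate-frame [-60.8 -30.1] z 218.7 F [-0.8 -0.4 -0.6] w 0.5
shift [ 0.0328 -0.0002  0.0007] turn [ 0.0004  0.     -0.0021]
0 -30 [323.7 176.2]
0 -25 [311.5 176.2]
5 -30 [323.7 163.8]
-5 -30 [323.7 188.4]
```

View pics/w4.png

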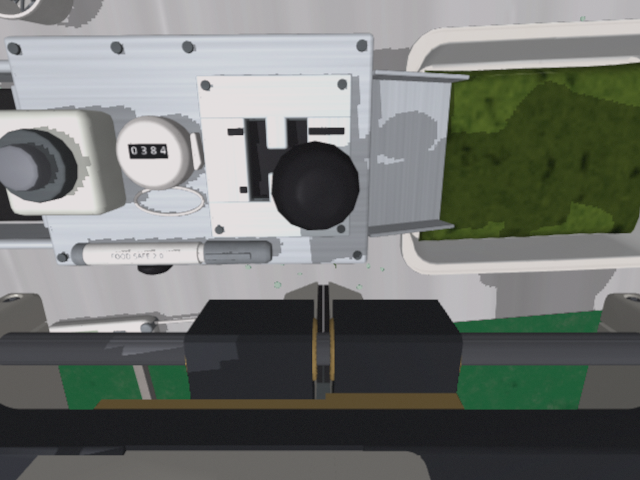

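The knob centre is at (315,186), which is gate y ≈ -26.5, x ≈ -3: in the cross channel and about 3 mm short of the right end. I'll nudge it right until the force rises.

```bash
python3 -m pendant '[[[0,-0.04,0],[0,0,0],0],[[0,-0.061,0],[0,0,0],0],[[0.03,-0.061,0],[0,0,0],0],[[0.06,-0.061,0],[0,0,0],0],[[0.06,-0.05,0],[0,0,0],0],[[0.06,-0.042,0],[0,0,0],0],[[0.06,-0.037,0],[0,0,0],0],[[0.06,-0.034,0],[0,0,0],0],[[0.06,-0.032,0],[0,0,0],0],[[0.06,-0.032,0],[0,0,0],0]]'; python3 -c "
from h import *
st()"
```

```text
time: 7.27
tool_pos: [531.2, -33.9, 396.8]
tcp_rot: [-3.141, 0.0, -0.091]
contact_force: [1.1, 3.0, -1.1]
grip_width: 0.5
t 7.27 tip gate-frame [-1.3  2.5] z 218.8 F [ 1.1  3.  -1.1] w 0.5
```

```bash
python3 -m pendant '[[[0,0.001,0],[0,0,0],0],[[0,0.002,0],[0,0,0],0],[[0,0.002,0],[0,0,0],0]]'; python3 -c "
from h import *
st()"
```

```text
time: 7.52
tool_pos: [531.4, -35.7, 396.7]
tcp_rot: [-3.141, 0.0, -0.09]
contact_force: [0.0, 3.3, -0.3]
grip_width: 0.3
t 7.52 tip gate-frame [-0.9  0.7] z 218.7 F [ 0.   3.3 -0.3] w 0.3
```

```bash
python3 -m pendant '[[[0,-0.02,0],[0,0,0],0],[[0,-0.03,0],[0,0,0],0],[[-0.03,-0.03,0],[0,0,0],0],[[-0.06,-0.03,0],[0,0,0],0],[[-0.06,0.005,0],[0,0,0],0],[[-0.06,0.031,0],[0,0,0],0],[[-0.06,0.031,0],[0,0,0],0],[[-0.045,0.031,0],[0,0,0],0],[[-0.034,0.031,0],[0,0,0],0],[[-0.034,0.031,0],[0,0,0],0]]'; python3 -c "
from h import *
st()"; python3 -m pendant '[[[0.005,0,0],[0,0,0],0],[[0.010,0,0],[0,0,0],0],[[0.015,0,0],[0,0,0],0],[[0.020,0,0],[0,0,0],0],[[0.020,0,0],[0,0,0],0]]'; python3 -c "
from h import *
st()"
```

```text
time: 8.35
tool_pos: [496.4, -63.9, 396.9]
tcp_rot: [3.141, -0.002, -0.09]
contact_force: [-0.7, -0.5, -0.0]
grip_width: 0.5
t 8.35 tip gate-frame [-33.3 -30.5] z 218.9 F [-0.7 -0.5 -0. ] w 0.5
time: 8.77
tool_pos: [515.4, -65.5, 396.8]
tcp_rot: [3.141, 0.0, -0.09]
contact_force: [-4.8, 0.6, 2.1]
grip_width: 0.8
t 8.77 tip gate-frame [-14.3 -30.4] z 218.8 F [-4.8  0.6  2.1] w 0.8
```

```bash
python3 -m pendant '[[[0.005,0,0],[0,0,0],0],[[0.010,0,0],[0,0,0],0],[[0.015,0,0],[0,0,0],0],[[0.020,0,0],[0,0,0],0],[[0.024,0,0],[0,0,0],0],[[0.024,0,0],[0,0,0],0]]'; python3 -c "
from h import *
st()"; python3 -m pendant '[[[0.003,0,0],[0,0,0],0],[[0.006,0,0],[0,0,0],0],[[0.006,0,0],[0,0,0],0]]'; python3 -c "
from h import *
st()"
```

```text
time: 9.27
tool_pos: [539.4, -67.7, 395.9]
tcp_rot: [-3.141, 0.001, -0.09]
contact_force: [-4.7, 1.4, -1.0]
grip_width: 0.7
t 9.27 tip gate-frame [  9.8 -30.4] z 217.9 F [-4.7  1.4 -1. ] w 0.7
time: 9.52
tool_pos: [545.0, -68.2, 396.1]
tcp_rot: [-3.141, 0.001, -0.09]
contact_force: [-4.7, 1.6, -2.5]
grip_width: 0.8
t 9.52 tip gate-frame [ 15.5 -30.4] z 218.1 F [-4.7  1.6 -2.5] w 0.8
```

```bash
python3 -m pendant '[[[0.002,0,0],[0,0,0],0],[[0.003,0,0],[0,0,0],0],[[0.003,0,0],[0,0,0],0]]'; python3 -c "
from h import *
st()"; python3 -m pendant '[[[0.0015,0,0],[0,0,0],0],[[0.003,0,0],[0,0,0],0],[[0.003,0,0],[0,0,0],0]]'; python3 -c "
from h import *
st()"
```

```text
time: 9.77
tool_pos: [547.8, -68.5, 396.4]
tcp_rot: [-3.142, 0.001, -0.09]
contact_force: [-4.7, 1.1, -3.5]
grip_width: 0.3
t 9.77 tip gate-frame [ 18.3 -30.5] z 218.4 F [-4.7  1.1 -3.5] w 0.3
time: 10.02
tool_pos: [550.6, -68.7, 396.4]
tcp_rot: [-3.142, 0.001, -0.09]
contact_force: [-6.7, 1.3, -3.8]
grip_width: 0.6
t 10.02 tip gate-frame [ 21.1 -30.5] z 218.4 F [-6.7  1.3 -3.8] w 0.6
```

```bash
python3 -m pendant '[[[0.0015,0,0],[0,0,0],0],[[0.002,0,0],[0,0,0],0],[[0.002,0,0],[0,0,0],0],[[0.002,0,0],[0,0,0],0]]'; python3 -c "
from h import *
st()"
```

```text
time: 10.35
tool_pos: [552.2, -68.9, 396.2]
tcp_rot: [-3.141, 0.003, -0.09]
contact_force: [-6.8, 1.0, -3.3]
grip_width: 0.7
t 10.35 tip gate-frame [ 22.8 -30.4] z 218.2 F [-6.8  1.  -3.3] w 0.7
```

```bash
python3 -m pendant '[[[0.001,0,0],[0,0,0],0],[[0.002,0,0],[0,0,0],0],[[0.002,0,0],[0,0,0],0],[[0.002,0,0],[0,0,0],0]]'; python3 -c "
from h import *
st()
c=capture('wrist'); T=capture('top'); S=capture('scene')
cv2.imwrite('pics/w5.png',cv2.cvtColor(c['color'],cv2.COLOR_RGB2BGR))
for q in (0.18,0.21,0.247):
  a=180*np.sin(q); z=53+180*np.cos(q)*np.cos(.167); print(q,proj(c,[*w(a,-29),z]).round(1),proj(T,[*w(a,-29),z]).round(1),proj(S,[*w(a,-29),z]).round(1))
a=T['color'][195:265,350:440,::-1]; cv2.imwrite('pics/t5.png',cv2.resize(a,None,fx=6,fy=6,interpolation=cv2.INTER_CUBIC))"
```

```text
time: 10.68
tool_pos: [554.0, -69.0, 395.9]
tcp_rot: [-3.141, 0.004, -0.09]
contact_force: [-8.3, 1.1, -4.4]
grip_width: 0.4
t 10.68 tip gate-frame [ 24.5 -30.4] z 217.9 F [-8.3  1.1 -4.4] w 0.4
0.18 [321.2 293.9] [393.7 214.7] [359.8 194.4]
0.21 [321.2 282.2] [393.7 212.6] [358.9 194. ]
0.247 [321.2 267.4] [393.7 210.1] [357.7 193.7]
```

View pics/w5.png

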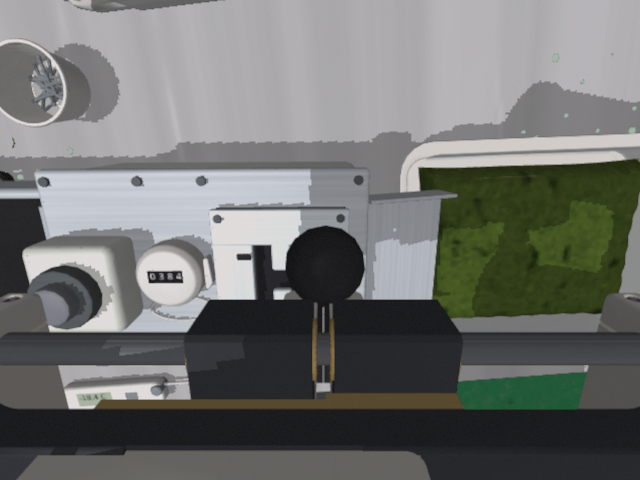

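The knob centre is at (325,266), and the prediction for home is (321,267). The force is still only 8 N, so I'll push a little further to be sure it seats.

```bash
python3 -m pendant '[[[0.001,0,0],[0,0,0],0],[[0.002,0,0],[0,0,0],0],[[0.002,0,0],[0,0,0],0]]'; python3 -c "
from h import *
st()"; python3 -m pendant '[[[0.001,0,0],[0,0,0],0],[[0.0015,0,0],[0,0,0],0],[[0.0015,0,0],[0,0,0],0]]'; python3 -c "
from h import *
st()"
```

```text
time: 11.08
tool_pos: [555.8, -69.1, 395.7]
tcp_rot: [-3.141, 0.005, -0.09]
contact_force: [-9.3, 2.2, -3.8]
grip_width: 0.5
t 11.08 tip gate-frame [ 26.3 -30.4] z 217.7 F [-9.3  2.2 -3.8] w 0.5
time: 11.33
tool_pos: [557.1, -69.2, 395.5]
tcp_rot: [-3.141, 0.006, -0.09]
contact_force: [-10.3, 1.6, -5.0]
grip_width: 0.2
t 11.33 tip gate-frame [ 27.6 -30.4] z 217.5 F [-10.3   1.6  -5. ] w 0.2
```

```bash
python3 -m pendant '[[[-0.03,0,0],[0,0,0],0],[[-0.06,0,-0.01],[0,0,0],0],[[-0.075,-0.02,-0.05],[0,0,0],0],[[-0.09,-0.06,-0.08],[0,0,0],0],[[-0.09,-0.1,-0.08],[0,0,0],0],[[-0.09,-0.1,-0.08],[0,0,0],0],[[-0.09,-0.1,-0.08],[0,0,0],0]]'; python3 -c "
from h import *
st()
c=capture('wrist')
cv2.imwrite('pics/w6.png',cv2.cvtColor(c['color'],cv2.COLOR_RGB2BGR))
for q in (0.18,0.225,0.247):
  a=180*np.sin(q); z=53+180*np.cos(q)*np.cos(.167); print(q,proj(c,[*w(a,-29.5),z]).round(1))
for z in (145,155,165,175): print(z,proj(c,[*w(0,138),z]).round(1))
go(0,138,230)"
```

```text
time: 11.92
tool_pos: [477.8, 40.5, 478.9]
tcp_rot: [-3.141, -0.007, -0.086]
contact_force: [-0.1, 0.6, 0.5]
grip_width: 0.1
t 11.92 tip gate-frame [-61.2  71.8] z 300.9 F [-0.1  0.6  0.5] w 0.1
0.18 [492.1 109.9]
0.225 [492.7  96.1]
0.247 [492.9  89.4]
145 [246.6 156.1]
155 [244.1 156.7]
165 [241.5 157.4]
175 [238.6 158.1]
shift [ 0.0608 -0.0674  0.0701] turn [ 0.0003 -0.0047  0.0026]
```

View pics/w6.png

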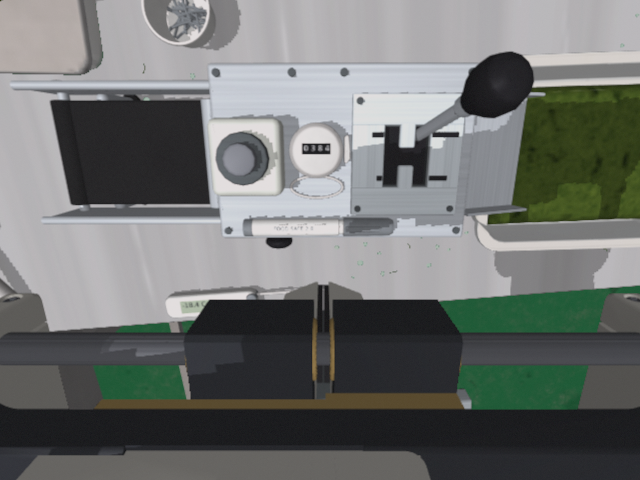

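The knob (centre ~(498,85)) leans fully into the far right slot; the prediction for home was (493,89). The button face is at (240,158), matching z ≈ 165, and it stands well clear of its bezel. I'll move over it and come down.

```bash
python3 -m pendant '[[[0.03,-0.03,0],[0,0,0],0],[[0.061,-0.0665,0.03],[0,0,0],0],[[0.061,-0.0665,0.07],[0,0,0],0],[[0.061,-0.0665,0.11],[0,0,0],0],[[0.061,-0.0665,0.11],[0,0,0],0],[[0.061,-0.0665,0.11],[0,0,0],0]]'; python3 -c "
from h import *
st(); go(0,138,166)"
```

```text
time: 12.47
tool_pos: [544.4, 97.9, 363.9]
tcp_rot: [3.14, 0.006, -0.091]
contact_force: [-0.6, 0.5, 0.8]
grip_width: 0.5
t 12.47 tip gate-frame [-1.000e-01  1.349e+02] z 185.9 F [-0.6  0.5  0.8] w 0.5
shift [ 0.0002 -0.0031  0.0199] turn [ 0.0014  0.0063 -0.0011]
```

```bash
python3 -m pendant '[[[0,-0.002,0.005],[0,0,0],0],[[0,-0.002,0.010],[0,0,0],0],[[0,-0.002,0.014],[0,0,0],0],[[0,-0.002,0.016],[0,0,0],0],[[0,-0.002,0.016],[0,0,0],0]]'; python3 -c "
from h import *
st()"; python3 -m pendant '[[[0,0,0.002],[0,0,0],0],[[0,0,0.004],[0,0,0],0],[[0,0,0.004],[0,0,0],0]]'; python3 -c "
from h import *
st()"
```

```text
time: 12.88
tool_pos: [545.0, 100.6, 352.1]
tcp_rot: [-3.142, -0.004, -0.09]
contact_force: [2.0, -1.3, 3.0]
grip_width: 0.7
t 12.88 tip gate-frame [  0.3 137.7] z 174.1 F [ 2.  -1.3  3. ] w 0.7
time: 13.13
tool_pos: [544.9, 100.7, 350.0]
tcp_rot: [3.141, -0.005, -0.09]
contact_force: [-2.0, -2.5, 17.6]
grip_width: 0.4
t 13.13 tip gate-frame [  0.2 137.8] z 172.0 F [-2.  -2.5 17.6] w 0.4
```

```bash
python3 -m pendant '[[[0,0,0.0],[0,0,0],0],[[0,0,0],[0,0,0],0]]'; python3 -c "
from h import *
st()"; python3 -m pendant '[[[0,0,0.001],[0,0,0],0],[[0,0,0.0015],[0,0,0],0],[[0,0,0.0015],[0,0,0],0]]'; python3 -c "
from h import *
st(); c=capture('scene'); print(proj(c,[*w(0,138),172]))
cv2.imwrite('pics/s7.png',cv2.resize(c['color'][200:250,290:370,::-1],None,fx=8,fy=8,interpolation=cv2.INTER_CUBIC))"
```

```text
time: 13.3
tool_pos: [544.9, 100.7, 350.0]
tcp_rot: [3.141, -0.006, -0.09]
contact_force: [-1.8, -3.1, 18.5]
grip_width: 0.6
t 13.3 tip gate-frame [  0.2 137.8] z 172.0 F [-1.8 -3.1 18.5] w 0.6
time: 13.55
tool_pos: [544.7, 100.7, 349.8]
tcp_rot: [3.141, -0.007, -0.09]
contact_force: [-5.1, -3.4, 26.9]
grip_width: 0.8
t 13.55 tip gate-frame [1.000e-01 1.378e+02] z 171.8 F [-5.1 -3.4 26.9] w 0.8
[317.40576657 227.62685626]
```

View pics/s7.png

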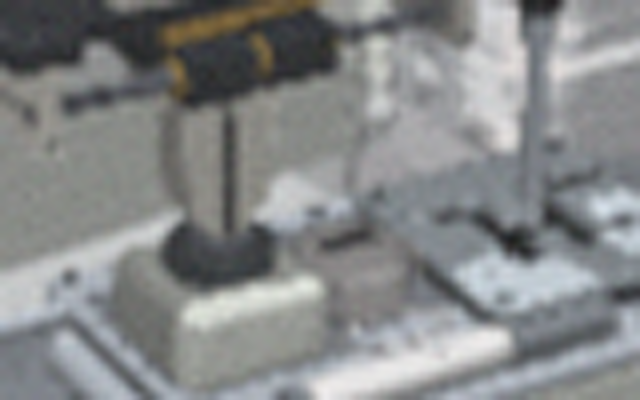

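Fingertips stand on the button or collar (about (228,240) in the crop), with a hard stop at z 172. I'll lift slowly and read the spring's force against height, to confirm it was the button that travelled.

```bash
P='from h import *
st()'
python3 -m pendant '[[[0,0,-0.004],[0,0,0],0],[[0,0,-0.006],[0,0,0],0],[[0,0,-0.006],[0,0,0],0],[[0,0,-0.006],[0,0,0],0]]' >/dev/null; python3 -c "$P"
python3 -m pendant '[[[0,0,-0.0015],[0,0,0],0],[[0,0,-0.0015],[0,0,0],0],[[0,0,-0.0015],[0,0,0],0]]' >/dev/null; python3 -c "$P"
python3 -m pendant '[[[0,0,-0.0015],[0,0,0],0],[[0,0,-0.0015],[0,0,0],0],[[0,0,-0.0015],[0,0,0],0]]' >/dev/null; python3 -c "$P"
python3 -m pendant '[[[0,0,-0.0015],[0,0,0],0],[[0,0,-0.0015],[0,0,0],0],[[0,0,-0.0015],[0,0,0],0]]' >/dev/null; python3 -c "$P"
python3 -m pendant '[[[0,0,-0.002],[0,0,0],0],[[0,0,-0.002],[0,0,0],0],[[0,0,-0.002],[0,0,0],0]]' >/dev/null; python3 -c "$P"
python3 -m pendant '[[[0,0,-0.003],[0,0,0],0],[[0,0,-0.003],[0,0,0],0],[[0,0,-0.003],[0,0,0],0]]' >/dev/null; python3 -c "$P"
```

```text
t 13.93 tip gate-frame [  0. 138.] z 173.6 F [ 2.8 -0.7  3.5] w 0.2
t 14.18 tip gate-frame [-1.000e-01  1.381e+02] z 174.6 F [ 1.9 -0.3  3. ] w 0.4
t 14.43 tip gate-frame [ -0.3 138.1] z 176.0 F [1.7 0.6 3.1] w 0.3
t 14.68 tip gate-frame [ -0.4 138.1] z 177.5 F [0.2 0.2 0.9] w 0.5
t 14.93 tip gate-frame [ -0.4 138. ] z 179.4 F [ 0.6 -0.9 -0.7] w 0.0
t 15.18 tip gate-frame [ -0.2 138. ] z 182.8 F [ 0.3  0.1 -0.6] w 0.3
```

The spring force fades from 3.5 N to zero between z 173.6 and 178, and the hard stop was at 172. That is the full 6 mm, and the button is up again. I'll retreat and take a last look.

```bash
python3 -m pendant '[[[0,0,-0.04],[0,0,0],0],[[0,0,-0.08],[0,0,0],0],[[-0.03,0.03,-0.115],[0,0,0],0],[[-0.06,0.066,-0.115],[0,0,0],0],[[-0.06,0.066,-0.115],[0,0,0],0],[[-0.06,0.066,-0.115],[0,0,0],0],[[-0.06,0.066,-0.115],[0,0,0],0]]'; python3 -c "
from h import *
st(); c=capture('wrist'); cv2.imwrite('pics/w8.png',cv2.cvtColor(c['color'],cv2.COLOR_RGB2BGR))
for q in (0.225,0.247):
  a=180*np.sin(q); z=53+180*np.cos(q)*np.cos(.167); print(q,proj(c,[*w(a,-29.5),z]).round(1))
print(proj(c,[*w(0,138),178]).round(1))"
```

```text
time: 15.77
tool_pos: [478.6, 40.4, 476.2]
tcp_rot: [-3.141, -0.001, -0.092]
contact_force: [-0.1, 0.1, -0.7]
grip_width: 0.4
t 15.77 tip gate-frame [-60.4  71.7] z 298.2 F [-0.1  0.1 -0.7] w 0.4
0.225 [494.3  93.4]
0.247 [494.5  86.6]
[236.1 157.8]
```

View pics/w8.png

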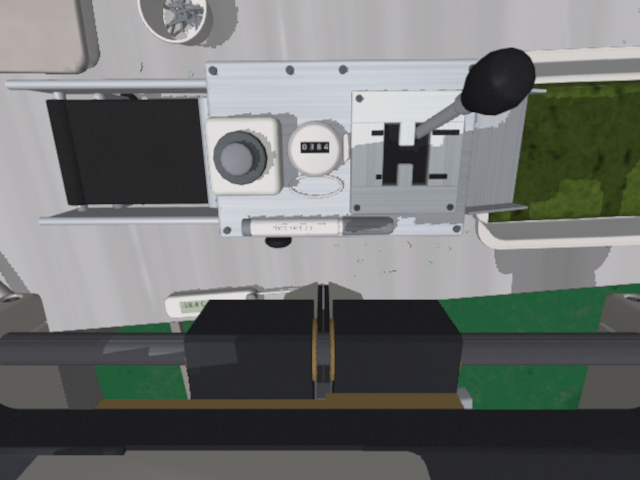

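The knob at (499,81) is still leaning fully into the far right slot. The button face at (238,157) is up, the bystanders haven't moved, and the robot is touching nothing.

```bash
python3 -c "
from plant import close_job
print(close_job())"
```

```text
the job is handed in; nothing more can be done
None
```

The leaf cutter should now be on its longest cut: the lever is home in the far right slot, and the inching button was pressed fully down afterwards and has come up again. I handed the job in at about 16 s of robot time; no verdict is reported.

**Lever:** With the fingers closed, I pushed it from the near left slot to neutral, across to the right lane, and then far until it met the buffer. The sensed push force peaked at about 11 N. In the last wrist image the knob is about 5 px from where a fully home lever should appear, on the far side of the 0.225 rad position. I couldn't read the joint values directly.

**Button:** It met a hard stop at z 172 mm, and the highest reading was about 27 N. As I lifted, the spring force faded to zero by about 178 mm, which matches the full 6 mm of travel. The force was back to zero after the fingers left it.

**Scene:** The marker and counter look unmoved in the last image, and the tool ended clear of everything. The tray and thermometer are only partly in that view, and the scoop isn't in it; the fingers never went near any of the three.

**Checks that disagreed:**
- **Sideways push:** the first one stopped about 3 mm short of the right lane, so I repeated it.
- **Far stop:** the push force rose more slowly than the stated buffer stiffness, probably because the fingers give a little. I relied on the image to confirm the lever was home.
- **Button height:** the first estimates of its top ranged from 164 to 176 mm; contact put it at about 178 mm.

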